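Spin the tray and stop it at the gate

ROBOT

A 6-joint arm with a two-finger parallel gripper is mounted at the origin on the work surface. World frame = base frame: x ahead of the robot, y to its left, z up, the work surface at z = 0. Lengths are in m, angles in rad, forces in N, time in s.
With the tool pointing down it reaches from about 0.425 to 0.95 m from the base axis. Payload 3.5 kg.
Tool frame: the origin (TCP) lies at the very end of the fingers, on their centre line; the grasp point (between the pads) lies 19 mm behind it; z points along the fingers, y is the line along which they close (so a half turn about z gives the same grasp; the last joint's range is limited). The gripper opens to 85 mm and grips with 20 to 120 N. Pads are 22 mm wide; open, the fingers measure 114 mm over their backs; the gripper's body (76 mm by 85 mm) begins 54 mm behind the grasp point. The pads swing forward as they close: fully open they stand 13 mm farther back than shut.
Start: joints at [1.045, 0.286, 1.577, -0, 1.279, -0.15], TCP at [0.248, 0.628, 0.231] pointing down, gripper open.
Joint ranges: [-2.77, 2.77], [-0.9, 2.22], [0.21, 2.48], [-1.53, 4.67], [0.24, 2.81], [-2.84, 2.84]. Speed limits (rad/s): [2.79, 2.79, 3.14, 3.14, 3.14, 3.14].

INTERFACE

Orientations are given as a unit quaternion [x, y, z, w].
In Python, from plant import ctrl gives the robot as it stands.
- The arm moves only by the shell command python3 inch.py 'ROWS' [FORCE]. ROWS is a JSON list of rows, 1 to 10 of them, each of 7 numbers: dx, dy, dz in m, then a rotation vector rx, ry, rz in rad, then the opening from 0.0 (shut) to 1.0 (fully open); each row is the pose to reach, as a shift and turn from the pose commanded when the command began, along the tool's axes at that moment; what a row does not reach only later rows make up. A row lasts 1/8 s, in which the tool goes at most 0.0625 m and 0.188 rad, less where a joint would pass 70% of its speed; a pose out of reach is approached as far as the arm can. The fingers move at their own pace and stop on an object; FORCE is the grip in N (left out, the last holds). Time passes only in rows, so rows that do not move let the fingers close. It prints the time, the measured TCP pose, the force, the opening and the grip force at its end.
- ctrl.get_state(): the state, without advancing time (a new reading comes with each control period).
- ctrl.read_camera(name): name is "scene" or "top" or "wrist"; returns a dict with "pixels" (420x560x3 uint8, red, green, blue), "camera_matrix" (3x3 intrinsics, pixels), "xyz" and "orientation" of the camera in the world. Camera axes: x right, y down, z forward; pixel columns grow to the right and rows downward; lengths in m; the calibration is good to about 2 mm. A picture is of the moment at which its call begins. There is no depth.
- ctrl.sign_off(): hands the job in; it is judged then, once.
The state is a dict: "time": time; "qpos": joint angles; "dq": joint speeds; "joint_efforts": joint torques, N m; "eef_pos": TCP position; "tcp_rot": TCP orientation; "contact_force": force on the tool from outside, world axes, zero at the start; "wrist_torque": the same for the moment, N m; "opening": opening from 0.0 (shut) to 1.0 (fully open); "finger_force": force on a finger pad.
Only numpy, scipy, OpenCV 4.12 (cv2) and the standard library are available. Lean on these libraries where they do the work, as an engineer would, in place of code of your own. Each camera call takes 0.05 s, during which the arm holds its last target. There are 200 camera calls.

TASK

With a flick of a fingertip set the copper tray on its turning stand spinning anticlockwise seen from above (its three studs are there to push on), and let the steel tongue pass the gate (the two short posts) at least once with nothing touching the wheel. Then, on a later pass, brake the wheel by pressing a fingertip down on the flat copper tray so that it stops at the first attempt with the tongue pointing between the two posts, and finish like that, the fingertip still pressing on the tray and holding the wheel stopped. Never touch the tongue, do not touch the studs or let the wheel stop anywhere else once the tongue has gone past the gate, and leave the hammer, cup and punch where they are.

Things in the scene. Friction and masses are not known exactly. Their poses are not given: they have to be found in the camera images.
- stand: fixed turning stand. Origin: on the table, on the wheel's vertical axis; z up, x points horizontally to the gate. A dark foot 170 mm across with an arm 40 mm wide, 10 mm high along +x to the gate, whose two steel posts (10 mm diameter, tops 60 mm above the table) stand 190 mm from the axis, 70 mm apart between centres.
- gate (a point): middle of the gate, the point where the tongue's tip is when the tongue points exactly between the posts: 165 mm from the wheel's axis along the stand's x, 46 mm above the table (25 mm inside the line of the posts)
- wheel (a joint): angle of the wheel and all on it, rad, no stops, growing anticlockwise seen from above, not wrapped. 0 and every multiple of 2 pi: tongue exactly at the gate. Starts between -4.9 and -1.5. Runs freely: from 2.5 rad/s it takes some 20 s and 20 rad to stop by itself; a fingertip pressing the tray with 3 N stops it almost at once. Inertia 0.0075 kg m2, times 0.7 to 1.4.
- tray_top (a point): centre of the round copper tray 260 mm across and 6 mm thick clamped flat on the wheel, turning with it: the point lies on the axis on the flat upper face, 56 mm above the table (thin chased rings stand up by under 1 mm). Its x axis points along the tongue. The rim outside 95 mm radius is clear for braking.
- tongue_tip (a point): middle of the outer end of the flat steel tongue, 165 mm from the axis, 46 mm above the table. The tongue is 18 mm wide, 4 mm thick, fixed under the tray and sticks out 35 mm beyond its edge; its top is 48 mm above the table, 8 mm below the tray's face. The point's x axis points outwards along it.
- stud0 (a point): first clamp stud, upright steel pin standing on the tray 70 mm from the wheel's axis, 60 degrees anticlockwise (seen from above) from the tongue. Pin 12 mm in diameter, top 34 mm above the tray's face (a 22 mm collar, 5 mm high, at its foot). The point: centre of its top, 90 mm above the table. Rigid with the wheel; good to flick.
- stud1 (a point): second clamp stud, upright steel pin standing on the tray 70 mm from the wheel's axis, 180 degrees round from the tongue. Pin 12 mm in diameter, top 34 mm above the tray's face (a 22 mm collar, 5 mm high, at its foot). The point: centre of its top, 90 mm above the table. Rigid with the wheel; good to flick.
- stud2 (a point): third clamp stud, upright steel pin standing on the tray 70 mm from the wheel's axis, 60 degrees clockwise (seen from above) from the tongue. Pin 12 mm in diameter, top 34 mm above the tray's face (a 22 mm collar, 5 mm high, at its foot). The point: centre of its top, 90 mm above the table. Rigid with the wheel; good to flick.
- hammer: loose hammer, 240 mm long, lying left of the stand; origin at its underside. Leave it alone.
- cup: loose copper cup, 68 mm across, 75 mm high, standing right of the stand; origin: centre of its underside. Leave it alone.
- punch: loose steel punch standing on its broad foot, 24 mm across, 85 mm high, right of the stand; origin: centre of its underside. Leave it alone.

How it is judged:
By the outcome, as a careful person would: the job done as asked, in the order asked, and still so for the second after the job is handed in, while the arm keeps its last pose, push and grip.
It also fails if it takes over 54 s, if anything falls off the work surface, if the arm or the gripper's body presses on something with over 40 N, if the wrist force passes 120 N, or if a joint passes its speed limit or range.

## Working session

There is one attempt and no reset: what is moved stays moved. The work goes in short steps, Python scripts to look and compute and a shell command to move; the robot and the scene stay as the last step left them, time stands still between calls to the robot, and variables do not carry over. Pictures are saved under pics/ and viewed, at most 10 in all, crops included, and the job is handed in when it is done.

```bash
ls; mkdir -p pics; python3 - <<'E'
from plant import ctrl
import cv2,numpy as np
for n in("top","scene"):
    c=ctrl.read_camera(n);cv2.imwrite(f"pics/{n}0.png",c["pixels"][:,:,::-1])
    np.savez(f"{n}0.npz",**{k:np.array(c[k]) for k in c})
    print(n,c["camera_matrix"],c["xyz"],c["orientation"])
s=ctrl.get_state();print(s)
E
```

```text
inch.py
pics
plant.py
top [[426.19588602   0.         276.54948719]
 [  0.         426.19588602 216.19988269]
 [  0.           0.           1.        ]] [0.39040757 0.01995178 1.04800245] [-0.69817456  0.70996788 -0.06756651  0.06271087]
scene [[436.27906532   0.         284.35067276]
 [  0.         436.27906532 217.21650996]
 [  0.           0.           1.        ]] [ 1.57338325 -0.03124422  0.69881023] [ 0.62903592  0.6073111  -0.33228721 -0.35365554]
{'time': 0.1, 'qpos': array([ 1.04498721e+00,  2.87119175e-01,  1.57803273e+00,  4.92999147e-05,
        1.27856860e+00, -1.50003488e-01]), 'dq': array([-0.00103496, -0.00272147, -0.00275783,  0.0021103 ,  0.00215943,
        0.00076963]), 'joint_efforts': array([ 9.34452219e-04, -4.07294333e+01, -2.93699044e+01, -1.24720959e-04,
        3.34035933e-03, -3.05124885e-06]), 'eef_pos': array([0.24740659, 0.62739601, 0.23005626]), 'tcp_rot': array([ 1.86805932e-01,  9.82396260e-01, -9.95939443e-04, -3.74967860e-04]), 'contact_force': array([-0.69911901,  0.53732086,  0.48952457]), 'wrist_torque': array([-0.00293053,  0.02610363, -0.01915794]), 'finger_force': 0.0, 'opening': 0.9966642626753304}
```

View pics/top0.png

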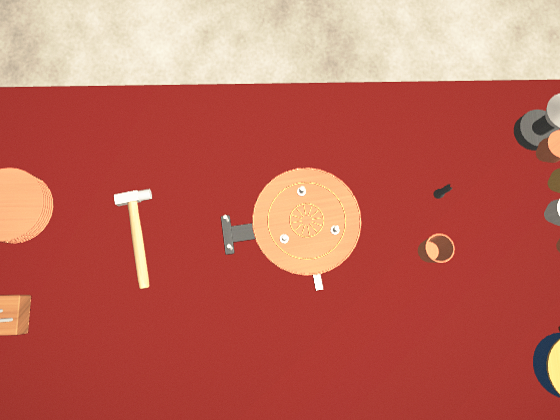

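View pics/scene0.png

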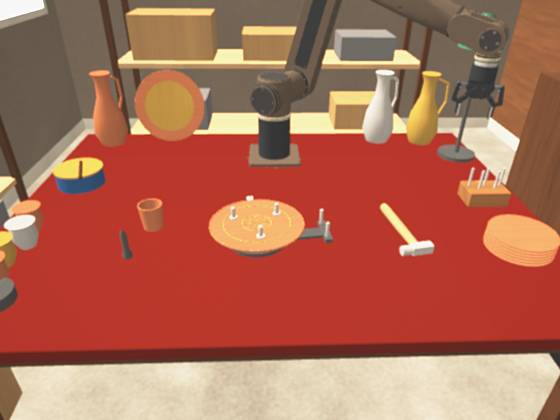

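The top view shows the tray centred near (307,221), with the tongue at (318,283). The studs are at (302,191), (335,230) and (284,239), and the gate posts at (226,217) and (230,248). The scene view agrees: the posts are at (321,216) and (327,230), and the arm is away to the right.

```bash
cat > h.py <<'E'
import numpy as np,cv2
from scipy.spatial.transform import Rotation as R
def ray(c,uv):
    K=np.array(c["camera_matrix"]);d=np.linalg.inv(K)@np.array([uv[0],uv[1],1.])
    return np.array(c["xyz"]),R.from_quat(c["orientation"]).apply(d)
def onz(c,uv,z):
    o,d=ray(c,uv);return o+d*(z-o[2])/d[2]
def proj(c,p):
    q=R.from_quat(c["orientation"]).inv().apply(np.array(p)-c["xyz"]);q=np.array(c["camera_matrix"])@q;return q[:2]/q[2]
def tri(c1,u1,c2,u2):
    A=[];b=[]
    for c,u in((c1,u1),(c2,u2)):
        o,d=ray(c,u);d/=np.linalg.norm(d);M=np.eye(3)-np.outer(d,d);A.append(M);b.append(M@o)
    return np.linalg.lstsq(np.vstack(A),np.hstack(b),rcond=None)[0]
E
python3 - <<'E'
from h import *
t=dict(np.load("top0.npz"));s=dict(np.load("scene0.npz"))
for n,c,box in(("top",t,(205,150,375,300)),("scene",s,(200,185,340,265))):
    x0,y0,x1,y1=box;im=c["pixels"][y0:y1,x0:x1];hsv=cv2.cvtColor(im,cv2.COLOR_RGB2HSV)
    # copper: orange hue
    m=((hsv[...,0]>=7)&(hsv[...,0]<25)&(hsv[...,1]>60)&(hsv[...,2]>120)).astype(np.uint8)
    m=cv2.morphologyEx(m,cv2.MORPH_CLOSE,np.ones((9,9)))
    k=max(cv2.findContours(m,0,cv2.CHAIN_APPROX_NONE)[0],key=cv2.contourArea)
    hull=cv2.convexHull(k);print(n,"ellipse",cv2.fitEllipse(hull),"off",box[:2])
    if n=="top":
        P=np.array([onz(c,(p[0][0]+x0,p[0][1]+y0),.055) for p in k])
        A=np.c_[2*P[:,:2],np.ones(len(P))];sol=np.linalg.lstsq(A,(P[:,:2]**2).sum(1),rcond=None)[0]
        print("centre",sol[:2],"r",np.sqrt(sol[2]+sol[:2]@sol[:2]))
    g=((hsv[...,1]<70)&(hsv[...,2]>110)).astype(np.uint8)
    N,L,S,C=cv2.connectedComponentsWithStats(g)
    for i in range(1,N):
        if S[i,4]>=4: 
            u=C[i]+[x0,y0];print(u.round(1),S[i],onz(c,u,.09).round(4),onz(c,u,.06).round(4),onz(c,u,.048).round(4))
E
```

```text
top ellipse ((101.74337005615234, 73.929443359375), (106.91644287109375, 116.50900268554688), 166.1108856201172) off (205, 150)
centre [ 0.56140652 -0.05929598] r 0.13017637699531148
[301.2 190.8] [92 36  9 10 71] [ 0.6281 -0.0462  0.09  ] [ 0.6355 -0.0483  0.06  ] [ 0.6385 -0.0491  0.048 ]
[234.6 233.4] [ 16  65  34  39 662] [0.531  0.1076 0.09  ] [0.5354 0.1104 0.06  ] [0.5372 0.1115 0.048 ]
[334.7 229.4] [125  75  10  10  72] [ 0.5364 -0.12    0.09  ] [ 0.541  -0.1244  0.06  ] [ 0.5428 -0.1262  0.048 ]
[283.8 238.3] [75 84  9 10 71] [ 0.5179 -0.0038  0.09  ] [ 0.5219 -0.0046  0.06  ] [ 0.5235 -0.0049  0.048 ]
[317.7 281.7] [108 124  10  17 122] [ 0.4195 -0.0771  0.09  ] [ 0.4204 -0.0801  0.06  ] [ 0.4208 -0.0813  0.048 ]
scene ellipse ((56.18873596191406, 40.24518966674805), (54.68218994140625, 95.99363708496094), 88.5302734375) off (200, 185)
[249.2 197.7] [46 11  7  5 28] [ 0.491  -0.0791  0.09  ] [ 0.4377 -0.0815  0.06  ] [ 0.4163 -0.0824  0.048 ]
[276.  209.8] [73 18  8 12 52] [ 0.5592 -0.0046  0.09  ] [ 0.5092 -0.0033  0.06  ] [ 0.4892 -0.0028  0.048 ]
[232.7 213.3] [30 21  7 14 55] [ 0.5751 -0.1206  0.09  ] [ 0.5259 -0.125   0.06  ] [ 0.5062 -0.1268  0.048 ]
[318.9 229.2] [101  24  31  33 338] [0.6574 0.1012 0.09  ] [0.6123 0.1077 0.06  ] [0.5942 0.1104 0.048 ]
[260.  232.5] [56 40  9 14 69] [ 0.6687 -0.0474  0.09  ] [ 0.6241 -0.0482  0.06  ] [ 0.6062 -0.0485  0.048 ]
[252.  252.8] [42 67 21  2 21] [ 0.7526 -0.0656  0.09  ] [ 0.7122 -0.0672  0.06  ] [ 0.696  -0.0679  0.048 ]
```

```bash
python3 - <<'E'
from h import *
t=dict(np.load("top0.npz"));s=dict(np.load("scene0.npz"))
for n,c,(x0,y0,x1,y1) in(("top",t,(212,205,245,262)),("scene",s,(305,200,340,250))):
    hsv=cv2.cvtColor(c["pixels"][y0:y1,x0:x1],cv2.COLOR_RGB2HSV)
    for th in(140,170):
        N,L,S,C=cv2.connectedComponentsWithStats(((hsv[...,1]<70)&(hsv[...,2]>th)).astype(np.uint8))
        for i in range(1,N):
            if S[i,4]>=3:print(n,th,(C[i]+[x0,y0]).round(1),S[i]+[x0,y0,0,0,0],onz(c,C[i]+[x0,y0],.06).round(4))
cv2.imwrite("pics/crops.png",np.hstack([cv2.resize(t["pixels"][205:262,212:262],(400,456),interpolation=0),cv2.resize(s["pixels"][197:247,300:350],(400,456))])[:,:,::-1])
# stud tops from two views
print("studs",[tri(t,a,s,b).round(4) for a,b in(((301.2,190.8),(260,232.5-4)),((334.7,229.4),(232.7,213.3-4)),((283.8,238.3),(276,209.8-4)))])
print("tongue",tri(t,(317.7,281.7),s,(249.2,197.7)).round(4))
E
```

```text
top 140 [226.1 218.1] [223 215   7   8  33] [0.5722 0.1305 0.06  ]
top 140 [222.  223.5] [222 222   1   4   4] [0.5594 0.14   0.06  ]
top 140 [229.6 228. ] [229 225   2   7   7] [0.5484 0.1222 0.06  ]
top 140 [223. 232.] [223 231   1   3   3] [0.5392 0.1375 0.06  ]
top 140 [229.9 244.6] [225 233   9  19  59] [0.5091 0.1213 0.06  ]
top 140 [224.  239.5] [224 238   1   4   4] [0.5214 0.1351 0.06  ]
top 170 [225.6 217.7] [223 215   6   7  25] [0.573  0.1316 0.06  ]
top 170 [229.3 246.3] [227 244   6   6  25] [0.5053 0.1227 0.06  ]
scene 140 [324.  224.6] [318 209  13  29 125] [0.59   0.1241 0.06  ]
scene 140 [306. 229.] [305 229   3   1   3] [0.6103 0.0737 0.06  ]
scene 170 [320.5 215.3] [319 209   4  15  30] [0.5419 0.12   0.06  ]
scene 170 [326.1 228.7] [325 222   4  15  41] [0.6101 0.1275 0.06  ]
studs [array([ 0.6311, -0.0475,  0.0772]), array([ 0.538 , -0.1224,  0.0801]), array([ 0.5194, -0.0039,  0.079 ])]
tongue [ 0.4207 -0.0817  0.0503]
```

View pics/crops.png

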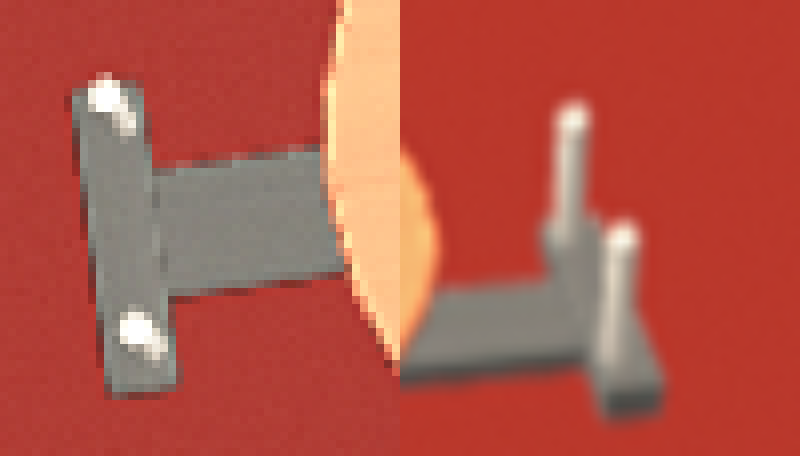

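The crop shows the post tops in the top view at about (225,217) and (228.7,246), which puts the gate azimuth near 97°. Next I move above the wheel with the fingers shut.

```bash
python3 inch.py '[[-0.31,-0.27,0,0,0,-0.376,0],[-0.31,-0.27,0,0,0,-0.376,0],[-0.31,-0.27,0,0,0,-0.376,0],[-0.31,-0.27,0,0,0,-0.376,0],[-0.31,-0.27,0,0,0,-0.376,0],[-0.31,-0.27,0,0,0,-0.376,0],[-0.31,-0.27,0,0,0,-0.376,0],[-0.31,-0.27,0,0,0,-0.376,0]]' 20
python3 - <<'E'
from h import *
t=dict(np.load("top0.npz"));s=dict(np.load("scene0.npz"))
P=[tri(t,a,s,b) for a,b in(((225,217),(321.5,209.6)),((228.7,246),(327.75,223)))]
print(P)
for uv in((225,217),(228.7,246)):print(onz(t,uv,.06))
from plant import ctrl
st=ctrl.get_state();print(R.from_quat(st["tcp_rot"]).as_matrix().round(3))
E
```

```text
time: 1.1
eef_pos: [0.4377, 0.2609, 0.2309]
tcp_rot: [0.002, 1.0, -0.0, -0.0]
contact_force: [-0.2, 0.5, -0.6]
opening: 0.001
finger_force: 0.0
[array([0.56783262, 0.12349223, 0.09446894]), array([0.51231545, 0.13793575, 0.01440639])]
[0.57478815 0.13299995 0.06      ]
[0.50602392 0.12405966 0.06      ]
[[-1.     0.004 -0.001]
 [ 0.004  1.    -0.   ]
 [ 0.001 -0.    -1.   ]]
```

```bash
python3 inch.py '[[-0.192,-0.366,0.05,0,0,0,0],[-0.192,-0.366,0.05,0,0,0,0],[-0.192,-0.366,0.05,0,0,0,0],[-0.192,-0.366,0.05,0,0,0,0],[-0.192,-0.366,0.05,0,0,0,0],[-0.192,-0.366,0.05,0,0,0,0],[-0.192,-0.366,0.05,0,0,0,0],[-0.192,-0.366,0.1,0,0,0,0],[-0.192,-0.366,0.13,0,0,0,0],[-0.192,-0.366,0.13,0,0,0,0]]' 20
python3 - <<'E'
from h import *
from plant import ctrl
c=ctrl.read_camera("top");cv2.imwrite("pics/top1.png",c["pixels"][:,:,::-1])
c=ctrl.read_camera("scene");cv2.imwrite("pics/both1.png",cv2.resize(c["pixels"][150:290,160:360],(800,560))[:,:,::-1])
E
```

```text
time: 2.35
eef_pos: [0.6267, -0.1009, 0.0973]
tcp_rot: [-0.001, 1.0, 0.001, -0.004]
contact_force: [0.3, -0.2, 0.5]
opening: 0.0
finger_force: 0.0
```

View pics/top1.png

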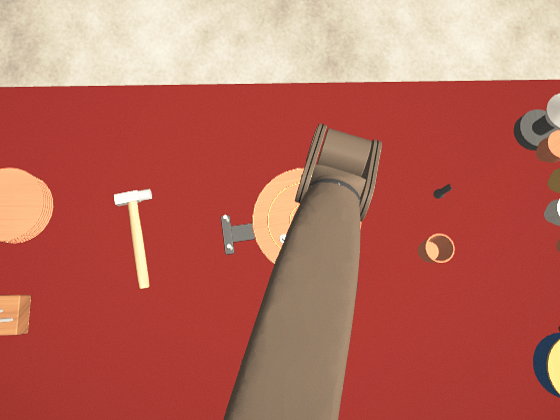

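View pics/both1.png

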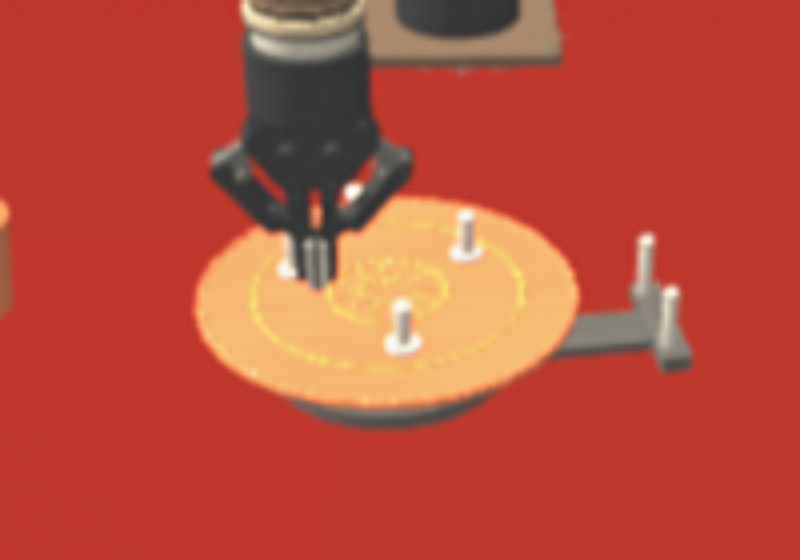

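The top view shows the arm hiding the wheel, but the scene view shows it all. The shut fingers are at about (317,280) in that crop, left of the front stud at (402,320). I'll track with the scene camera. Descend, then flick.

```bash
python3 inch.py '[[-0.002,0.02,0.015,0,0,0,0],[-0.002,0.02,0.029,0,0,0,0],[-0.002,0.02,0.029,0,0,0,0]]'
```

```text
time: 2.82
eef_pos: [0.6299, -0.082, 0.0705]
tcp_rot: [-0.001, 1.0, 0.0, -0.002]
contact_force: [-0.6, 0.6, -0.3]
opening: 0.001
finger_force: 0.0
```

```bash
cat > trk.py <<'E'
from h import *
C=np.array([.561,-.058]);G=97.
def angle(c):
    """wheel angle (deg, 0 = gate) from scene picture: studs (tops) and tongue by steel colour"""
    im=c["pixels"];hsv=cv2.cvtColor(im,cv2.COLOR_RGB2HSV)
    g=((hsv[...,1]<75)&(hsv[...,2]>120)).astype(np.uint8)
    N,L,S,Ct=cv2.connectedComponentsWithStats(g);out={"stud":[],"tongue":[]}
    for i in range(1,N):
        u=Ct[i]
        if S[i,4]<8 or S[i,4]>220: continue
        p=onz(c,u,.075)[:2]-C   # pin middle
        if abs(np.hypot(*p)-.07)<.014: out["stud"].append(round(float(np.degrees(np.arctan2(p[1],p[0])))%120,1))
        q=onz(c,u,.047)[:2]-C; r=np.hypot(*q);a=np.degrees(np.arctan2(q[1],q[0]))
        if .135<r<.162 : out["tongue"].append((round(float((a-G+180)%360-180),1),int(S[i,4])))
    return out
if __name__=="__main__":
    import sys
    from plant import ctrl
    for k in range(int(sys.argv[1])):
        t=ctrl.get_state()["time"];print(round(t,3),angle(ctrl.read_camera("scene")))
    s=ctrl.get_state();print(s["time"],s["eef_pos"].round(4),s["contact_force"].round(1))
E
python3 - <<'E'
from trk import *
print(angle(dict(np.load("scene0.npz"))))
E
python3 trk.py 1
```

```text
{'stud': [116.5, 21.3], 'tongue': [(92.5, 28)]}
2.825 {'stud': [116.5, 37.5], 'tongue': []}
2.875 [ 0.6304 -0.0825  0.0714] [-0.7  0.1  0.3]
```

```bash
sed -i 's|p=onz(c,u,.075)\[:2\]-C .*|p=onz(c,(u[0],S[i,1]+S[i,3]-.5),.0575)[:2]-C-[.010,0]|; s|np.hypot(\*p)-.07)<.014|np.hypot(*p)-.07)<.01|' trk.py
python3 - <<'E'
from trk import *
print(angle(dict(np.load("scene0.npz"))))
E
python3 inch.py '[[0,0.01,0,0,0,0,0],[0,0.017,0,0,0,0,0],[0.001,0.024,0,0,0,0,0],[0.004,0.035,0,0,0,0,0],[0.009,0.053,0,0,0,0,0],[0.009,0.056,-0.02,0,0,0,0],[0.009,0.05,-0.07,0,0,0,0],[0.009,0.04,-0.1,0,0,0,0]]'
python3 trk.py 6
```

```text
{'stud': [2.8, 15.8, 7.4], 'tongue': [(92.5, 28)]}
time: 3.88
eef_pos: [0.6237, -0.0425, 0.1771]
tcp_rot: [-0.001, 1.0, -0.0, 0.003]
contact_force: [0.4, 0.2, 1.1]
opening: -0.001
finger_force: 0.0
3.875 {'stud': [115.4, 106.0, 110.1], 'tongue': [(-164.6, 74)]}
3.925 {'stud': [5.8, 111.6, 118.0], 'tongue': [(-156.1, 78)]}
3.975 {'stud': [2.4, 11.5, 5.7], 'tongue': [(-147.8, 82)]}
4.025 {'stud': [9.8, 20.5, 14.0], 'tongue': [(-139.4, 87)]}
4.075 {'stud': [21.5, 28.9, 21.0], 'tongue': [(-131.5, 85)]}
4.125 {'stud': [30.8, 37.0, 28.0], 'tongue': [(-123.1, 88)]}
4.175 [ 0.6212 -0.0424  0.1712] [ 0.4  0.1 -0.4]
```

```bash
python3 inch.py '[[0.03,-0.06,-0.005,0,0,0,0],[0.058,-0.123,-0.005,0,0,0,0],[0.058,-0.123,0.05,0,0,0,0],[0.058,-0.123,0.092,0,0,0,0],[0.058,-0.123,0.1,0,0,0,0]]'
python3 trk.py 8
```

```text
time: 4.8
eef_pos: [0.5604, -0.1643, 0.0671]
tcp_rot: [0.0, 1.0, 0.002, -0.005]
contact_force: [-0.2, 0.4, 0.8]
opening: -0.003
finger_force: 0.0
4.8 {'stud': [21.2, 28.9, 20.4], 'tongue': []}
4.85 {'stud': [27.3, 37.0, 27.5], 'tongue': []}
4.9 {'stud': [37.3, 44.9, 36.4], 'tongue': [(142.4, 37), (-0.6, 57)]}
4.95 {'stud': [46.6, 52.9, 42.7], 'tongue': [(142.4, 44), (7.3, 48)]}
5.0 {'stud': [55.0, 60.7, 51.2], 'tongue': [(142.5, 49), (15.5, 45)]}
5.05 {'stud': [63.7, 56.3, 65.9], 'tongue': [(143.0, 49), (23.4, 41)]}
5.1 {'stud': [72.2, 64.3, 74.2], 'tongue': [(31.6, 37), (142.6, 47)]}
5.15 {'stud': [81.1, 72.2, 82.8], 'tongue': [(39.6, 35), (142.6, 47)]}
5.2 [ 0.5653 -0.1663  0.0743] [ 0.2 -0.5 -0.5]
```

```bash
W='python3 inch.py'; for i in 1 2 3 4; do python3 inch.py '[[0,0,0,0,0,0,0],[0,0,0,0,0,0,0],[0,0,0,0,0,0,0],[0,0,0,0,0,0,0],[0,0,0,0,0,0,0],[0,0,0,0,0,0,0],[0,0,0,0,0,0,0],[0,0,0,0,0,0,0],[0,0,0,0,0,0,0],[0,0,0,0,0,0,0]]' >/dev/null; python3 trk.py 3;done
```

```text
6.45 {'stud': [25.7, 37.0, 26.1], 'tongue': [(142.8, 44), (-126.0, 87)]}
6.5 {'stud': [34.3, 40.9, 32.5], 'tongue': [(142.5, 43), (-119.4, 86)]}
6.55 {'stud': [41.1, 48.9, 38.4], 'tongue': [(142.8, 44), (-112.9, 92)]}
6.6 [ 0.564  -0.166   0.0723] [-0.1  0.3  0.3]
7.85 {'stud': [95.4, 88.4, 94.9], 'tongue': [(53.7, 29), (142.5, 43)]}
7.9 {'stud': [102.7, 92.7, 99.4], 'tongue': [(60.2, 29), (142.5, 43)]}
7.95 {'stud': [109.4, 97.0, 105.6], 'tongue': [(66.5, 27), (142.8, 44)]}
8.0 [ 0.5641 -0.166   0.0724] [ 0.9  0.  -0.1]
9.25 {'stud': [9.1, 20.4, 11.2], 'tongue': [(142.5, 43), (-141.3, 86)]}
9.3 {'stud': [15.3, 24.7, 16.8], 'tongue': [(142.6, 42), (-136.3, 82)]}
9.35 {'stud': [21.8, 28.9, 20.9], 'tongue': [(142.5, 43), (-131.2, 86)]}
9.4 [ 0.564  -0.166   0.0723] [-0.1 -0.1  0.3]
10.65 {'stud': [33.5, 41.0, 31.9], 'tongue': [(142.8, 44), (-4.8, 57)]}
10.7 {'stud': [37.7, 44.9, 36.9], 'tongue': [(142.5, 43), (0.2, 57)]}
10.75 {'stud': [44.1, 49.0, 41.5], 'tongue': [(142.8, 44), (5.0, 51)]}
10.8 [ 0.5641 -0.166   0.0723] [ 0.6 -0.  -0.8]
```

```bash
cat > fit.py <<'E'
import numpy as np
from scipy.optimize import least_squares
from scipy.integrate import solve_ivp
D=[(4.9,-.6),(5.0,15.5),(5.1,31.6),(5.15,39.6),(6.45,234),(6.5,240.6),(6.55,247.1),(7.85,413.7),(7.9,420.2),(7.95,426.5),(9.25,578.7),(9.3,583.7),(9.35,588.8),(10.65,715.2),(10.7,720.2),(10.75,725)]
import sys
D+=[tuple(map(float,a.split(","))) for a in sys.argv[1:]]
t,y=np.array(D).T
def sim(p,te):
    s=solve_ivp(lambda t,x:[x[1],-(p[2]+p[3]*x[1])],(4.9,te[-1]),p[:2],t_eval=te,rtol=1e-8);return s.y
r=least_squares(lambda p:sim(p,t)[0]-y,[0,162,8,.02]);print(r.x,np.abs(r.fun).max())
te=np.arange(4.9,26,.01);S=sim(r.x,te)
for g in(1065,1070,1075,1080,1090):
    i=np.argmax(S[0]>=g);print(g,te[i] if i else None,S[1][i])
i=np.argmax(S[1]<=0);print("stop",te[i],S[0][i])
E
python3 fit.py
```

```text
[-9.58057586e-02  1.60146585e+02  6.14682599e+00  4.59271170e-02] 2.452257912053426
1065 15.869999999999767 43.79245269185164
1070 15.989999999999764 42.81617497323333
1075 16.09999999999976 41.925968064502946
1080 16.22999999999976 40.87968712580176
1090 16.479999999999755 38.885081725296466
stop 22.039999999999637 1193.7448093855676
```

```bash
python3 inch.py '[[0,0,0.002,0,0,0,0],[0,0,0.004,0,0,0,0],[0,0,0.006,0,0,0,0],[0,0,0.008,0,0,0,0],[0,0,0.008,0,0,0,0],[0,0,0.008,0,0,0,0],[0,0,0.008,0,0,0,0],[0,0,0.008,0,0,0,0],[0,0,0.008,0,0,0,0],[0,0,0.008,0,0,0,0]]'; python3 trk.py 2
python3 inch.py '[[0,0,0,0,0,0,0],[0,0,0,0,0,0,0],[0,0,0,0,0,0,0],[0,0,0,0,0,0,0],[0,0,0,0,0,0,0],[0,0,0,0,0,0,0],[0,0,0,0,0,0,0],[0,0,0,0,0,0,0],[0,0,0,0,0,0,0],[0,0,0,0,0,0,0]]' >/dev/null; python3 trk.py 2
python3 - <<'E'
from trk import *
from plant import ctrl
t=dict(np.load("top0.npz"));s=dict(np.load("scene0.npz"))
P=[tri(t,a,s,b) for a,b in(((228.7,246),(321.5,209.6)),((225,217),(327.75,223)))];print(P)
Q=[onz(s,u,.06)[:2] for u in((321.5,209.6),(327.75,223))];d=Q[1]-Q[0];m=(Q[0]+Q[1])/2;print(Q,np.degrees(np.arctan2(d[0],-d[1])),np.degrees(np.arctan2(*(m-C)[::-1])))
c=ctrl.read_camera("scene");cv2.imwrite("pics/s2.png",cv2.resize(c["pixels"][150:290,160:360],(800,560))[:,:,::-1])
E
```

```text
time: 12.05
eef_pos: [0.5641, -0.166, 0.0643]
tcp_rot: [-0.0, 1.0, -0.0, -0.0]
contact_force: [0.5, -0.4, -0.5]
opening: 0.003
finger_force: 0.0
12.05 {'stud': [37.4, 44.9, 36.6], 'tongue': []}
12.1 {'stud': [43.3, 48.9, 38.6], 'tongue': []}
12.15 [ 0.5641 -0.166   0.0643] [0.2 0.1 0.5]
13.4 {'stud': [22.5, 33.0, 21.4], 'tongue': [(-130.3, 85)]}
13.45 {'stud': [25.5, 33.0, 25.5], 'tongue': [(-126.8, 86)]}
13.5 [ 0.5641 -0.166   0.0643] [-0.2 -0.2 -0.4]
[array([0.50649509, 0.12571246, 0.05702315]), array([0.5757473 , 0.13493726, 0.05568701])]
[array([0.51129723, 0.12633868]), array([0.5822714 , 0.13528382])] 97.18332077173247 94.30570265561045
```

View pics/s2.png

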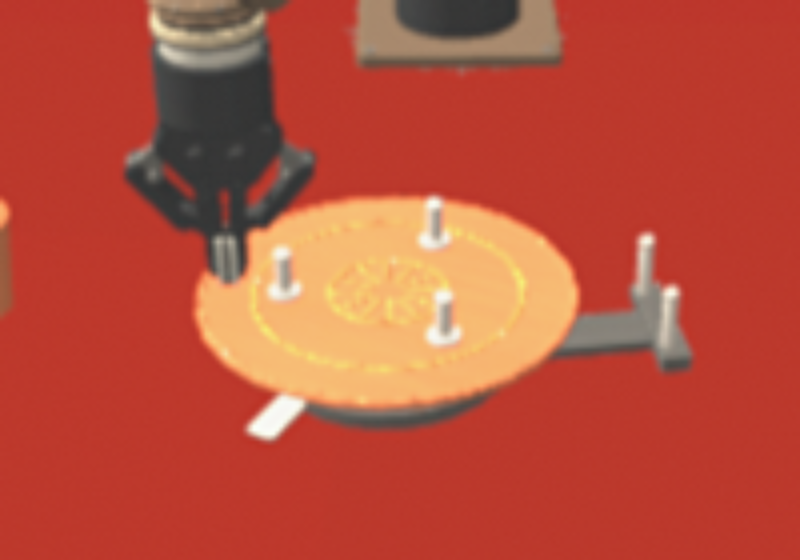

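The picture shows the tongue at front left (275,415) heading anticlockwise. The finger hovers over the left rim at (228,275), and the posts are at (647,240) and (670,293).

```bash
python3 - <<'E'
from trk import *
s=dict(np.load("scene0.npz"))
im=s["pixels"][185:265,200:340];hsv=cv2.cvtColor(im,cv2.COLOR_RGB2HSV)
m=((hsv[...,0]>=7)&(hsv[...,0]<25)&(hsv[...,1]>60)&(hsv[...,2]>120)).astype(np.uint8)
m=cv2.morphologyEx(m,cv2.MORPH_CLOSE,np.ones((9,9)))
k=cv2.convexHull(max(cv2.findContours(m,0,1)[0],key=cv2.contourArea))[:,0]+[200,185]
P=np.array([onz(s,p,.054)[:2] for p in k]);A=np.c_[2*P,np.ones(len(P))];q=np.linalg.lstsq(A,(P**2).sum(1),rcond=None)[0];print(q[:2],np.sqrt(q[2]+q[:2]@q[:2]))
E
python3 fit.py 13.4,949.7 13.45,953.2; python3 trk.py 1
```

```text
[ 0.56648348 -0.05824766] 0.13331660575803034
[-6.32525525e-01  1.62887295e+02 -3.43882126e+00  1.22715059e-01] 2.8477788322488777
1065 15.029999999999784 66.92952986783791
1070 15.109999999999783 66.54944331530581
1075 15.179999999999781 66.21991475319605
1080 15.25999999999978 65.84676058079636
1090 15.409999999999776 65.15689413311225
stop 4.9 -0.6325255245372686
13.55 {'stud': [33.8, 41.0, 32.1], 'tongue': [(-119.9, 90)]}
13.6 [ 0.564  -0.166   0.0643] [ 0.4  0.1 -0.3]
```

```bash
sed -i 's/^C=.*/C=np.array([.5665,-.0582]);G=96.8/' trk.py
python3 inch.py '[[0,0,0.001,0,0,0,0],[0,0,0.002,0,0,0,0],[0,0,0.003,0,0,0,0],[0,0,0.003,0,0,0,0],[0,0,0.003,0,0,0,0]]'; python3 trk.py 3
```

```text
time: 14.22
eef_pos: [0.5641, -0.166, 0.0613]
tcp_rot: [-0.0, 1.0, -0.0, 0.0]
contact_force: [0.2, 0.3, -0.7]
opening: -0.003
finger_force: 0.0
14.225 {'stud': [83.2, 80.6, 82.8], 'tongue': [(-74.6, 92)]}
14.275 {'stud': [87.9, 84.7, 87.1], 'tongue': [(-71.3, 93)]}
14.325 {'stud': [90.6, 88.8, 89.4], 'tongue': [(-68.2, 92)]}
14.375 [ 0.5641 -0.166   0.0614] [0.1 0.4 0.2]
```

```bash
cat > wait.py <<'E'
from trk import *
from plant import ctrl
H=[(14.225,-74.6),(14.275,-71.3),(14.325,-68.2)]
while 1:
    t=ctrl.get_state()["time"];o=angle(ctrl.read_camera("scene"))["tongue"]
    H+=[(t,a) for a,_ in o if -50<a<20]
    T,A=np.array(H).T;p=np.polyfit(T-t,A,2 if len(H)>5 else 1)
    w=p[-2];now=np.polyval(p,.05)
    print(round(t,3),o,"w",w.round(1),"now",now.round(1))
    if now+.025*w>=-7.5: break
E
python3 inch.py '[[0,0,0,0,0,0,0],[0,0,0,0,0,0,0],[0,0,0,0,0,0,0],[0,0,0,0,0,0,0]]' >/dev/null; python3 wait.py; python3 inch.py '[[0,0,0.011,0,0,0,0],[0,0,0.011,0,0,0,0]]'; python3 trk.py 2
```

```text
14.875 [] w 64.0 now -29.8
14.925 [] w 64.0 now -26.6
14.975 [] w 64.0 now -23.4
15.025 [] w 64.0 now -20.2
15.075 [] w 64.0 now -17.0
15.125 [] w 64.0 now -13.8
15.175 [] w 64.0 now -10.6
15.225 [] w 64.0 now -7.4
time: 15.52
eef_pos: [0.5689, -0.167, 0.056]
tcp_rot: [0.0, 1.0, -0.001, 0.005]
contact_force: [0.0, 4.6, 18.6]
opening: 0.0
finger_force: 9.2
15.525 {'stud': [35.4, 36.6, 34.5], 'tongue': [(-2.0, 59)]}
15.575 {'stud': [35.4, 36.6, 34.5], 'tongue': [(-2.2, 59)]}
15.625 [ 0.5688 -0.167   0.056 ] [ 0.2  3.5 17.9]
```

```bash
python3 - <<'E'
from plant import ctrl
import cv2,numpy as np
from h import *
t=ctrl.read_camera("top");np.savez("top3.npz",**{k:np.array(t[k]) for k in t})
s=ctrl.read_camera("scene")["pixels"]
a=cv2.resize(t["pixels"][180:280,205:305],(400,400));b=cv2.resize(s[180:280,250:350],(400,400))
cv2.imwrite("pics/end.png",np.hstack([a,b])[:,:,::-1])
E
```

```text
(no output)
```

View pics/end.png

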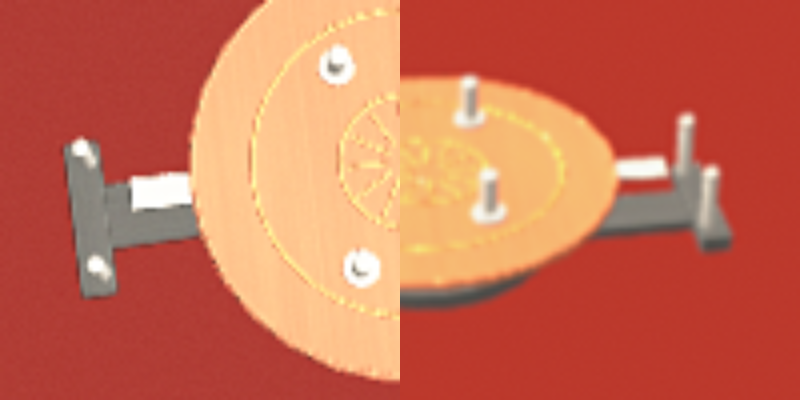

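The end picture shows the tongue at (160,190) in the top crop. Extended, it meets the post line at about y=197, between the post tops at 148 and 263. That is some 2° short of centre, with the wheel still and held at 18 N.

```bash
python3 -c "
from plant import ctrl
print(ctrl.sign_off())"
```

```text
the job is handed in; nothing more can be done
None
```

The job is handed in: after a flick anticlockwise the tongue passed the gate three times untouched, and on the fourth pass one press on the tray stopped it between the posts, about 2° short of centre, with the fingertip still pressing at about 18 N.

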